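# Tip the slide cases flat, lid up

## Robot

A 6-joint arm with a two-finger parallel gripper is mounted at the origin on the work surface. World frame = base frame: x ahead of the robot, y to its left, z up, the work surface at z = 0. Lengths are in m, angles in degrees, forces in N, time in s.
With the tool pointing down it reaches from about 0.4 to 0.925 m from the base axis. Payload 12.5 kg.
Tool frame: the origin (TCP) lies between the finger pads; the fingertips stand manip.tip_extent ahead of it and the grasp point (between the pads) lies 3 mm ahead of it (manip.tip_extent is the distance from the TCP to the fingertips, in m); x points along the fingers, z is the direction in which the jaws open and shut, and the axes are right-handed (so a half turn about x gives the same grasp; the last joint's range is limited). The gripper opens to 95 mm and grips with 3 to 60 N. Pads are 20 mm wide; open, the fingers measure 119 mm over their backs; the gripper's body (75 mm by 180 mm) begins 59 mm behind the grasp point.
Start: joints at [68.09, 28.126, 89.318, -0, 62.55, -6.05], TCP at [0.171, 0.601, 0.237] pointing down, gripper open.
Joint ranges: [-177.58, 177.58], [-47.91, 125.51], [2.72, 160], [-65.01, 245.01], [3.68, 167.84], [-153.87, 153.87]. Speed limits (degrees/s): [127.2, 127.2, 159.86, 180, 180, 180].

## Interface

Orientations are given as [roll, pitch, yaw] about the fixed x, y, z axes, in that order (R = Rz(yaw) Ry(pitch) Rx(roll)).
In Python, from workcell import manip, viewer, finish_job gives the robot as it stands.
- The arm moves only by the tool send_rows, never from a script. Its argument "steps" is a list of rows, each an object of numbers: "dx", "dy", "dz": the shift along the tool's x, y, z in m; "turn": the turn about the tool's x in rad; "fingers": the closure, from 0 (fully open) to 1 (shut). In form: [{"dx": .., "dy": .., "dz": .., "turn": .., "fingers": ..}, ...]. A call has 1 to 12 rows; each row shifts and turns the pose as measured when the row begins, along the tool's axes as they then stand; what a row does not reach is not made up. A row lasts 1/8 s, in which the tool goes at most 62.5 mm and 10.7 degrees, less where a joint would pass 70% of its speed; a pose out of reach is approached as far as the arm can. A call is refused whole if a number of a shift passes 0.0625 or a number of a turn 0.188, either way. A call with a gripper value outside its range is refused whole. The fingers move at their own pace and stop on an object; the grip force is fixed at half the most. Time passes only in rows, so rows that do not move let the fingers close. It gives the time, the measured TCP pose, the force and the opening at its end, in the units of the state.
- manip.get_state(): the state, without advancing time (a new reading comes with each control period).
- viewer.camera(name): name is "scene" or "side" or "wrist"; returns (picture, depth): 480x640x3 uint8, red, green, blue; 480x640 float32, m along the optical axis (not along the pixel's ray), 0 where there is no reading.
- viewer.camera_model(name): a dict with "K" (3x3 intrinsics, pixels), "rvec" (rotation vector, rad) and "tvec" (3), from world to camera coordinates, as OpenCV has them; the wrist camera has in their place "tool_from_camera" (4x4, takes a point from camera to tool coordinates, whose origin is the TCP and whose axes are the tool frame's). Camera axes: x right, y down, z forward; pixel columns grow to the right and rows downward; lengths in m; the calibration is good to about 2 mm. A picture is of the moment at which its call begins: read the wrist's pose just before it. camera_model takes no time and is no camera call.
- finish_job(): hands the job in, once; it reports no verdict.
The state is a dict: "t": time; "joints": joint angles; "joint_velocities": joint speeds; "joint_efforts": joint torques, N m; "tool_pos": TCP position; "tool_rot": TCP orientation; "contact_force": force on the tool from outside, world axes, zero at the start; "ft_torque": the same for the moment, N m; "finger_gap": opening from 0.0 (shut) to 1.0 (fully open).
Only numpy, scipy, OpenCV 4.12 (cv2) and the standard library are available. Lean on these libraries where they do the work, as an engineer would, in place of code of your own. Each camera call takes 0.05 s, during which the arm holds its last target.

## Task

Two grey microscope-slide cases have been left standing on end, but fresh slides must dry lying flat: push each case over where it stands so that it lies flat on the bench on its rubber feet, with the lid face that carries the white index sheet upward. Only push the cases, never pick one up, and leave the mortar, pestle, jar and spatula where they are.

Things in the scene. Friction and masses are not known exactly. Their poses are not given: they have to be found in the camera images.
- long_case_center (a point): centre of the long slide case, standing on end on the robot's left (y > 0) at the start. z runs along its length (up while it stands, bench 90 mm below this point). x points out of the lid face (85 x 180 mm, large white ruled index sheet); the -x face is the underside with four black rubber feet. Lying on its feet, lid up, this point is 23 mm above the bench
- long_case: the long slide case: loose, rigid, closed grey plastic box, 180 mm long (z), 85 mm wide (y), 40 mm thick (x) plus feet 3 mm high, about 0.34 kg. Origin at the centre of the 85 x 40 mm end it stands on at the start. Pushed on a broad face near its top it leans without sliding, passes balance at about 12 degrees and falls away from the push
- long_case_foot (a point): centre of the end face on which the long case stands at the start; same axes as its centre; on the bench at first, 23 mm above it once the case lies on its feet
- short_case_center (a point): centre of the short slide case, standing on end on the robot's right (y < 0) at the start. z runs along its length (up while it stands, bench 70 mm below this point). x points out of the lid face (85 x 140 mm, large white ruled index sheet); the -x face is the underside with four black rubber feet. Lying on its feet, lid up, this point is 21 mm above the bench
- short_case: the short slide case: loose, rigid, closed grey plastic box, 140 mm long (z), 85 mm wide (y), 36 mm thick (x) plus feet 3 mm high, about 0.26 kg. Origin at the centre of the 85 x 36 mm end it stands on at the start. Pushed on a broad face near its top it leans without sliding, passes balance at about 14 degrees and falls away from the push
- short_case_foot (a point): centre of the end face on which the short case stands at the start; same axes as its centre; on the bench at first, 21 mm above it once the case lies on its feet
- mortar_c (a point): white ceramic mortar bowl, 86 mm wide, 52 mm high, standing between the cases; the point is its centre half-way up
- pestle: white ceramic pestle lying flat, 108 mm long along its x axis, 26 mm thick; origin under its middle, on the bench
- jar_c (a point): small amber glass jar with a white cap, 38 mm wide, 62 mm high, standing between the cases; the point is its centre half-way up
- spatula: flat wooden spatula, about 150 mm long along its x axis, 5 mm thick, lying on the bench near the robot; origin on the underside near its middle

How it is judged:
By the outcome, as a careful person would: the job done as asked, in the order asked, and still so for the second after the job is handed in, with the robot touching nothing.
It also fails if it takes over 43 s, if anything falls off the work surface, if the arm or the gripper's body presses on something with over 40 N, if the wrist force passes 120 N, or if a joint passes its speed limit or range.

## Working session

There is one attempt and no reset: what is moved stays moved. The work goes in short steps, Python scripts to look and compute and a tool call to move; the robot and the scene stay as the last step left them, time stands still between calls to the robot, and variables do not carry over. Pictures are saved under pics/ and viewed, and the job is handed in when it is done.

Besides the shell and the picture viewer there is one more tool, called after ">>>" as name([rows], argument=value, ...), one row to a line, values as JSON. send_rows: Moves the arm, as the interface text tells. Its arguments: {"type":"object","properties":{"steps":{"type":"array","items":{"type":"object","properties":{"dx":{"type":"number"},"dy":{"type":"number"},"dz":{"type":"number"},"turn":{"type":"number"},"fingers":{"type":"number"}}}}},"required":["steps"]}

```bash
mkdir -p pics; ls; python3 - <<'E'
from workcell import manip, viewer
import cv2,numpy as np
for n in ["scene","side"]:
    p,d=viewer.camera(n); cv2.imwrite(f"pics/{n}0.png",p[:,:,::-1]); np.savez(f"pics/{n}0.npz",p=p,d=d)
    print(n,viewer.camera_model(n))
print(manip.get_state(), manip.tip_extent)
E
```

```text
pics
scene {'K': array([[465.4243119 ,   0.        , 324.48130098],
       [  0.        , 465.4243119 , 245.26620906],
       [  0.        ,   0.        ,   1.        ]]), 'rvec': array([ 2.49447641,  0.52862046, -0.15484753]), 'tvec': array([-0.51679877, -0.12465251,  1.04193756])}
side {'K': array([[562.54101942,   0.        , 312.54896394],
       [  0.        , 562.54101942, 244.70830271],
       [  0.        ,   0.        ,   1.        ]]), 'rvec': array([ 0.56256958, -2.74687809,  1.06573591]), 'tvec': array([0.49709208, 0.22219526, 0.83532403])}
{'t': 0.1, 'joints': array([ 6.80905904e+01,  2.81616441e+01,  8.93468729e+01,  1.53013743e-03,
        6.25491189e+01, -6.04958520e+00]), 'joint_velocities': array([-0.0232579 , -0.17113075, -0.09587318,  0.05921042,  0.1042459 ,
        0.03475578]), 'joint_efforts': array([ 1.57836126e-03, -6.13628697e+01, -2.58608490e+01,  6.93543465e-02,
        4.70585749e-02, -2.27899125e-05]), 'tool_pos': array([0.17069409, 0.60103857, 0.23610843]), 'tool_rot': array([ 172.6015308 ,   89.94234805, -113.25899965]), 'contact_force': array([0.6952863 , 0.24033339, 0.02103021]), 'ft_torque': array([ 0.01028449,  0.02344492, -0.06551266]), 'finger_gap': 0.9961729541201365} 0.022
```

View pics/scene0.png

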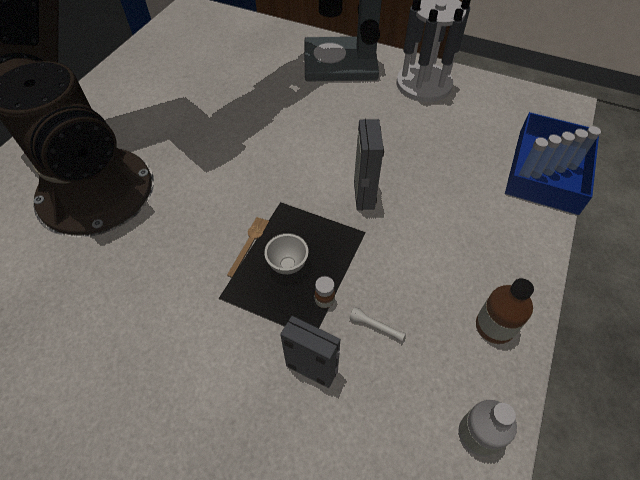

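View pics/side0.png

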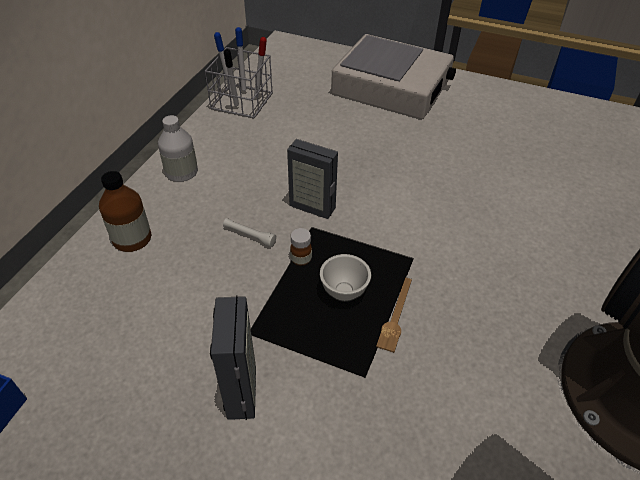

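```bash
cat > h.py <<'E'
import numpy as np,cv2
from workcell import manip, viewer
def w2c(n):
    m=viewer.camera_model(n); R=cv2.Rodrigues(m['rvec'])[0]; return m['K'],R,m['tvec']
def cloud(n,d):
    K,R,t=w2c(n); v,u=np.mgrid[0:480,0:640]
    c=np.stack([(u-K[0,2])/K[0,0]*d,(v-K[1,2])/K[1,1]*d,d],-1)
    return (c-t)@R   # R^T (c-t)
def proj(n,P):
    m=viewer.camera_model(n); return cv2.projectPoints(np.float64(P).reshape(-1,3),m['rvec'],m['tvec'],m['K'],None)[0].reshape(-1,2)
E
python3 - <<'E'
from h import *
S={}
for n in ["scene","side"]:
    z=np.load(f"pics/{n}0.npz"); S[n]=(z['p'],cloud(n,z['d']),z['d'])
def crop(n,a,b,c,d,f): 
    return cv2.resize(S[n][0][b:d,a:c,::-1],None,fx=f,fy=f,interpolation=cv2.INTER_CUBIC)
A=crop("side",195,285,275,430,4);B=crop("scene",340,110,400,220,4);C=crop("scene",270,305,350,395,4)
h=max(x.shape[0] for x in (A,B,C)); pad=lambda x:cv2.copyMakeBorder(x,0,h-x.shape[0],0,0,0)
I=np.hstack([pad(A)[:, :],pad(B),pad(C)]); print(I.shape); cv2.imwrite("pics/z.png",cv2.convertScaleAbs(I[:,:800*2],alpha=1.8) if I.shape[1]<=800 else cv2.resize(cv2.convertScaleAbs(I,alpha=1.8),(800,int(I.shape[0]*800/I.shape[1]))))
for n,bx in [("scene",(340,110,400,220)),("side",(200,285,275,430)),("scene",(270,305,350,395)),("side",(280,135,345,220))]:
    a,b,c,d=bx; P=S[n][1][b:d,a:c].reshape(-1,3); ok=(S[n][2][b:d,a:c].ravel()>0)
    P=P[ok]; Q=P[P[:,2]>0.02]
    print(n,len(Q),Q.min(0).round(3),Q.max(0).round(3),"bench z",np.median(P[P[:,2]<.02,2]).round(4))
    T=Q[Q[:,2]>Q[:,2].max()-0.012]; r=cv2.minAreaRect(np.float32(T[:,:2])); print(" top",r,np.percentile(Q[:,2],99))
    np.set_printoptions(suppress=True); print(cv2.boxPoints(r).round(3).tolist())
    r=cv2.minAreaRect(np.float32(Q[:,:2])); print(" all",r)
for nm,n,bx in [("mortar","side",(315,250,378,305)),("jar","side",(287,225,315,266)),("pestle","scene",(345,303,410,345)),]:
    a,b,c,d=bx; P=S[n][1][b:d,a:c].reshape(-1,3); Q=P[(P[:,2]>0.012)&(P[:,2]<.1)]; print(nm,Q.min(0).round(3),Q.max(0).round(3))
E
```

```text
(580, 880, 3)
scene 2048 [0.522 0.183 0.02 ] [0.594 0.279 0.183] bench z -0.0002
 top ((0.5579085946083069, 0.23140203952789307), (0.04021749272942543, 0.0884920135140419), 25.805021286010742) 0.1818972258298926
[[0.5210000276565552, 0.2619999945163727], [0.5590000152587891, 0.18299999833106995], [0.5950000286102295, 0.20000000298023224], [0.5569999814033508, 0.2800000011920929]]
 all ((0.5588922500610352, 0.2310170829296112), (0.04450148344039917, 0.08978311717510223), 26.261077880859375)
side 4297 [0.519 0.188 0.02 ] [0.591 0.281 0.183] bench z -0.0001
 top ((0.5552453994750977, 0.23400083184242249), (0.04033801332116127, 0.08717309683561325), 25.75469970703125) 0.1815316002220147
[[0.5180000066757202, 0.2639999985694885], [0.5559999942779541, 0.1860000044107437], [0.5920000076293945, 0.20399999618530273], [0.5540000200271606, 0.28200000524520874]]
 all ((0.5552805662155151, 0.23604720830917358), (0.04479368031024933, 0.09095095843076706), 25.965051651000977)
scene 2704 [ 0.574 -0.198  0.02 ] [ 0.664 -0.155  0.143] bench z 0.0
 top ((0.6174229383468628, -0.1752791404724121), (0.036
[... 303 characters left out ...]
39532411843538284, 0.08904318511486053), 86.46204376220703)
side 2957 [ 0.57  -0.193  0.02 ] [ 0.659 -0.15   0.143] bench z -0.0
 top ((0.614977240562439, -0.17227290570735931), (0.03909807652235031, 0.08554551005363464), 86.60430145263672) 0.14154948974901402
[[0.5709999799728394, -0.1889999955892563], [0.6570000052452087, -0.1940000057220459], [0.6589999794960022, -0.1550000011920929], [0.5730000138282776, -0.15000000596046448]]
 all ((0.6142308115959167, -0.17109248042106628), (0.04135757312178612, 0.08919341117143631), 86.81024169921875)
mortar [ 0.441 -0.045  0.012] [0.526 0.043 0.055]
jar [ 0.562 -0.058  0.012] [ 0.6   -0.02   0.066]
pestle [ 0.643 -0.068  0.012] [ 0.748 -0.041  0.028]
```

View pics/z.png

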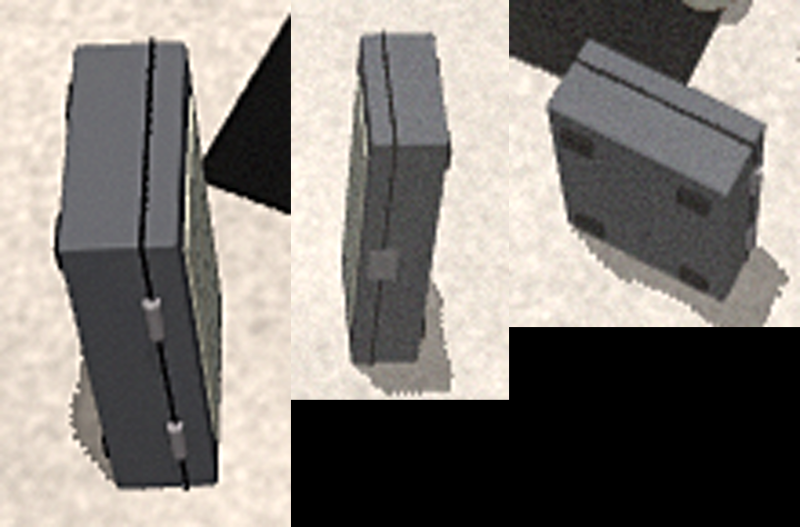

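The long case's lid faces the robot and mortar (white sheet at the left edge in scene). The short case shows its feet to the scene camera and its lid faces the mortar. So I push the long one along about +(0.9, 0.44) and the short one towards -y. Next I check the landing areas and compute the moves.

```bash
cat >> h.py <<'E'
from scipy.spatial.transform import Rotation as Ro
def tool():
    s=manip.get_state(); return s['tool_pos'],Ro.from_euler('xyz',s['tool_rot'],degrees=True).as_matrix()
def go(target,wide=None):
    p,R=tool(); d=R.T@(np.array(target)-p)
    print("p",p.round(4),"y",R[:,1].round(3),"z",R[:,2].round(3),"tool delta",d.round(4))
    if wide is not None:
        w=R.T@np.array([np.cos(wide),np.sin(wide),0]); a=np.arctan2(-w[1],w[2]); a=(a+np.pi/2)%np.pi-np.pi/2
        print("turn rad",a.round(4))
E
python3 - <<'E'
from h import *
np.set_printoptions(suppress=True)
C=np.array([.5567,.2327]);a=np.radians(25.9);n=np.array([np.cos(a),np.sin(a)])
D=np.array([.6162,-.1735]);b=np.radians(-90-3.6);m=np.array([np.cos(b),np.sin(b)])
print(n,m)
# obstacles near landing
for cam in ["scene","side"]:
    z=np.load(f"pics/{cam}0.npz"); P=cloud(cam,z['d'])[z['d']>0]
    for c,u in((C,n),(D,m)):
        q=P[:,:2]-c; s=q@u; w=q@np.array([-u[1],u[0]])
        k=(s>.035)&(s<.32)&(abs(w)<.1)&(P[:,2]>.012); print(cam,k.sum(), P[k].min(0).round(3) if k.any() else '',(s[k].min(),w[k].min()) if k.any() else '')
st=C-.1*n; go([*st,.236],a+np.pi/2)
print(proj("scene",[[*(C+.2*n),0],[*(D+.16*m),0]]))
E
```

```text
[0.89955778 0.43680179] [-0.06279052 -0.99802673]
scene 49 [0.843 0.362 0.012] (np.float64(0.31495723349236066), np.float64(-0.009622165224991154))
scene 0  
side 222 [0.838 0.366 0.012] (np.float64(0.313331526153124), np.float64(-0.0059633483011539545))
side 0  
p [0.1707 0.601  0.2361] y [-0.962  0.273  0.   ] z [ 0.273  0.962 -0.001] tool delta [ 0.0004 -0.3974 -0.3154]
turn rad -0.7289
[[452.20072544 192.63707739]
 [263.07842385 454.92341272]]
```

>>> send_rows([
  {"dy":-0.04,"dz":-0.032,"fingers":0.5},
  {"dy":-0.04,"dz":-0.032,"fingers":0.5},
  {"dy":-0.04,"dz":-0.032,"fingers":0.5},
  {"dy":-0.04,"dz":-0.032,"fingers":0.5},
  {"dy":-0.04,"dz":-0.032,"fingers":0.5},
  {"dy":-0.04,"dz":-0.032,"fingers":0.5},
  {"dy":-0.04,"dz":-0.032,"fingers":0.5},
  {"turn":-0.18,"fingers":0.5},
  {"turn":-0.18,"fingers":0.5},
  {"turn":-0.18,"fingers":0.5},
  {"turn":-0.18,"fingers":0.5},
  {"fingers":0.5},
])

```text
$.steps[0]: bad value
```

```bash
python3 - <<'E'
from h import *
C=np.array([.5567,.2327]);a=np.radians(25.9);n=np.array([np.cos(a),np.sin(a)])
go([*(C-.09*n),.236],a+np.pi/2); print(manip.get_state()['finger_gap'],manip.get_state()['contact_force'])
E
```

```text
p [0.1707 0.601  0.2361] y [-0.962  0.273  0.   ] z [ 0.273  0.962 -0.001] tool delta [ 4.000e-04 -4.048e-01 -3.088e-01]
turn rad -0.7289
0.9961729541201365 [0.6952863  0.24033339 0.02103021]
```

>>> send_rows([
  {"dx":0,"dy":-0.04,"dz":-0.032,"turn":0,"fingers":0.5},
  {"dx":0,"dy":-0.04,"dz":-0.032,"turn":0,"fingers":0.5},
  {"dx":0,"dy":-0.04,"dz":-0.032,"turn":0,"fingers":0.5},
  {"dx":0,"dy":-0.04,"dz":-0.032,"turn":0,"fingers":0.5},
  {"dx":0,"dy":-0.04,"dz":-0.032,"turn":0,"fingers":0.5},
  {"dx":0,"dy":-0.04,"dz":-0.032,"turn":0,"fingers":0.5},
  {"dx":0,"dy":-0.04,"dz":-0.032,"turn":0,"fingers":0.5},
  {"dx":0,"dy":0,"dz":0,"turn":-0.18,"fingers":0.5},
  {"dx":0,"dy":0,"dz":0,"turn":-0.18,"fingers":0.5},
  {"dx":0,"dy":0,"dz":0,"turn":-0.18,"fingers":0.5},
  {"dx":0,"dy":0,"dz":0,"turn":-0.18,"fingers":0.5},
  {"dx":0,"dy":0,"dz":0,"turn":0,"fingers":0.5},
])

```text
t: 1.6
tool_pos: [0.3845, 0.2985, 0.2334]
tool_rot: [112.3, 89.7, -131.2]
contact_force: [-1.3, -0.1, 0.3]
finger_gap: 0.498
```

```bash
python3 - <<'E'
from h import *
C=np.array([.5567,.2327]);a=np.radians(25.9);n=np.array([np.cos(a),np.sin(a)])
go([*(C-.08*n),.236],a+np.pi/2); s=manip.get_state();print(s['t'],s['finger_gap'],s['contact_force'])
E
```

```text
p [0.3845 0.2985 0.2334] y [-0.895 -0.447  0.005] z [-0.447  0.895 -0.002] tool delta [-0.0025 -0.0446 -0.1349]
turn rad 0.0109
1.6 0.4984670542706119 [-1.25431654 -0.09252738  0.29719509]
```

>>> send_rows([
  {"dx":0,"dy":-0.01,"dz":-0.034,"turn":0,"fingers":0.5},
  {"dx":0,"dy":-0.01,"dz":-0.034,"turn":0,"fingers":0.5},
  {"dx":0,"dy":-0.01,"dz":-0.034,"turn":0,"fingers":0.5},
  {"dx":0,"dy":-0.01,"dz":-0.034,"turn":0.01,"fingers":0.5},
  {"dx":0.025,"dy":0,"dz":0,"turn":0,"fingers":0.5},
  {"dx":0.025,"dy":0,"dz":0,"turn":0,"fingers":0.5},
  {"dx":0,"dy":0,"dz":0,"turn":0,"fingers":0.5},
])

```text
t: 2.48
tool_pos: [0.483, 0.1905, 0.1819]
tool_rot: [111.2, 89.7, -134.8]
contact_force: [0.6, -0.1, -0.5]
finger_gap: 0.5
```

```bash
python3 - <<'E'
from h import *
C=np.array([.5567,.2327]);a=np.radians(25.9);n=np.array([np.cos(a),np.sin(a)])
go([*(C-.03*n),.183],a+np.pi/2); s=manip.get_state();print(s['t'],s['finger_gap'],s['contact_force'])
p,d=viewer.camera("side"); cv2.imwrite("pics/s1.png",p[:,:,::-1])
E
```

```text
p [0.483  0.1905 0.1819] y [-0.913 -0.407  0.006] z [-0.407  0.913 -0.002] tool delta [-0.0014 -0.0545  0.0076]
turn rad -0.0328
2.475 0.49996892253887576 [ 0.61702214 -0.08597756 -0.51925474]
```

View pics/s1.png

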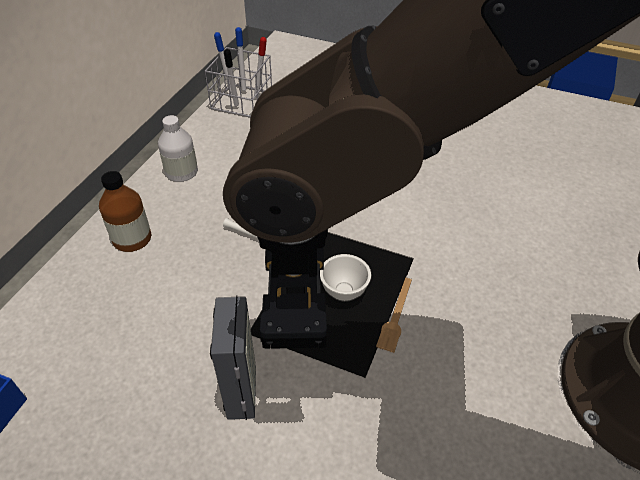

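>>> send_rows([
  {"dx":0,"dy":0,"dz":0.007,"turn":-0.033,"fingers":0.5},
  {"dx":0,"dy":-0.015,"dz":0,"turn":0,"fingers":0.5},
  {"dx":0,"dy":-0.015,"dz":0,"turn":0,"fingers":0.5},
  {"dx":0,"dy":-0.008,"dz":0,"turn":0,"fingers":0.5},
  {"dx":0,"dy":-0.008,"dz":0,"turn":0,"fingers":0.5},
  {"dx":0,"dy":-0.008,"dz":0,"turn":0,"fingers":0.5},
  {"dx":0,"dy":-0.008,"dz":0,"turn":0,"fingers":0.5},
])

```text
t: 3.4
tool_pos: [0.5408, 0.2275, 0.1855]
tool_rot: [177.6, 89.8, -66.5]
contact_force: [-0.8, -0.2, -0.3]
finger_gap: 0.5
```

```bash
python3 - <<'E'
from h import *
C=np.array([.5567,.2327]);a=np.radians(25.9);n=np.array([np.cos(a),np.sin(a)])
go([*(C-.03*n),.183],a+np.pi/2); s=manip.get_state();print(s['t'],s['finger_gap'],s['contact_force'])
p,d=viewer.camera("side"); cv2.imwrite("pics/s2.png",p[:,:,::-1])
E
```

```text
p [0.5408 0.2275 0.1855] y [-0.899 -0.438  0.   ] z [-0.438  0.899 -0.003] tool delta [ 0.0025  0.0135 -0.0022]
turn rad 0.0013
3.4 0.49967787872370006 [-0.7722773  -0.21323796 -0.33789968]
```

View pics/s2.png

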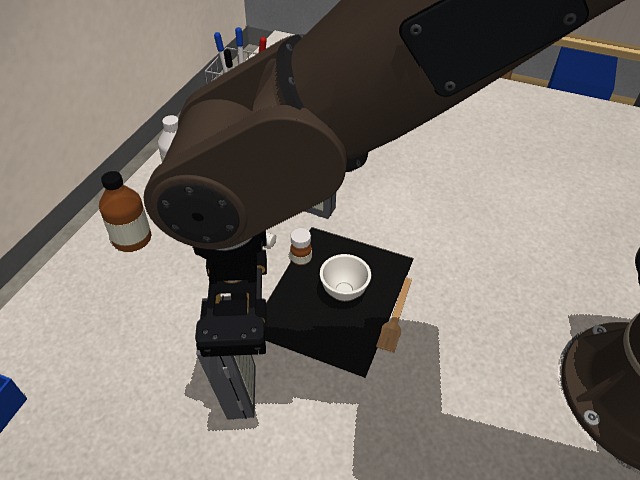

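The case is leaning cleanly without sliding (its base is still at (235,415)). I keep pushing.

>>> send_rows([
  {"dx":0,"dy":-0.008,"dz":0,"turn":0,"fingers":0.5},
  {"dx":0,"dy":-0.008,"dz":0,"turn":0,"fingers":0.5},
  {"dx":0,"dy":-0.008,"dz":0,"turn":0,"fingers":0.5},
  {"dx":0,"dy":-0.008,"dz":0,"turn":0,"fingers":0.5},
  {"dx":0,"dy":0,"dz":0,"turn":0,"fingers":0.5},
  {"dx":0,"dy":0,"dz":0,"turn":0,"fingers":0.5},
  {"dx":0,"dy":0,"dz":0,"turn":0,"fingers":0.5},
  {"dx":0,"dy":0,"dz":0,"turn":0,"fingers":0.5},
])

```text
t: 4.45
tool_pos: [0.5722, 0.2427, 0.1853]
tool_rot: [-177.8, 89.8, -61.8]
contact_force: [-0.1, 0.4, 0.4]
finger_gap: 0.501
```

```bash
python3 - <<'E'
from h import *
go([0.62,-.07,.236],np.radians(-3.6)); s=manip.get_state();print(s['t'],s['finger_gap'],s['contact_force'])
p,d=viewer.camera("side"); cv2.imwrite("pics/s3.png",p[:,:,::-1])
E
```

```text
p [0.5722 0.2427 0.1853] y [-0.899 -0.438 -0.   ] z [-0.438  0.899 -0.003] tool delta [-0.0498  0.0939 -0.3022]
turn rad -1.0547
4.45 0.5012064781223535 [-0.05070249  0.38691123  0.39022855]
```

View pics/s3.png

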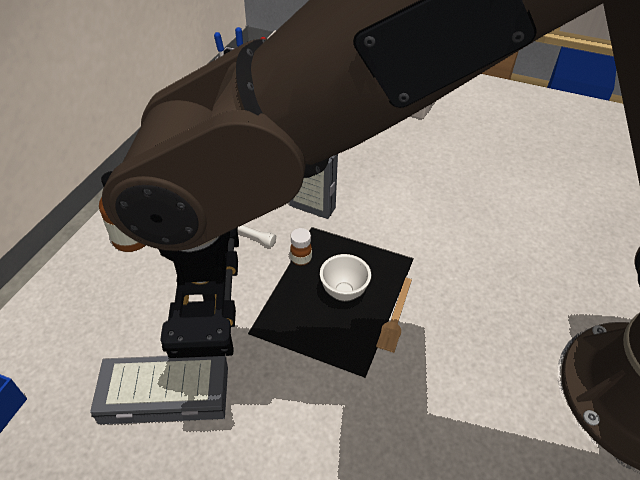

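The long case lies lid up, with its sheet at (165,380). Now I move to the short case.

>>> send_rows([
  {"dx":-0.03,"dy":0,"dz":0,"turn":0,"fingers":0.5},
  {"dx":-0.025,"dy":0,"dz":0,"turn":0,"fingers":0.5},
  {"dx":0,"dy":0.012,"dz":-0.04,"turn":0,"fingers":0.5},
  {"dx":0,"dy":0.012,"dz":-0.04,"turn":0,"fingers":0.5},
  {"dx":0,"dy":0.012,"dz":-0.04,"turn":0,"fingers":0.5},
  {"dx":0,"dy":0.012,"dz":-0.04,"turn":0,"fingers":0.5},
  {"dx":0,"dy":0.012,"dz":-0.04,"turn":0,"fingers":0.5},
  {"dx":0,"dy":0.012,"dz":-0.04,"turn":0,"fingers":0.5},
  {"dx":0,"dy":0.012,"dz":-0.04,"turn":0,"fingers":0.5},
  {"dx":0,"dy":0,"dz":0,"turn":-0.18,"fingers":0.5},
  {"dx":0,"dy":0,"dz":0,"turn":-0.18,"fingers":0.5},
  {"dx":0,"dy":0,"dz":0,"turn":-0.18,"fingers":0.5},
])

```text
t: 6.0
tool_pos: [0.622, -0.0394, 0.243]
tool_rot: [123.5, 88.2, -90.7]
contact_force: [0.9, -1.1, 0.4]
finger_gap: 0.498
```

>>> send_rows([
  {"dx":0,"dy":0,"dz":0,"turn":-0.18,"fingers":0.5},
  {"dx":0,"dy":0,"dz":0,"turn":-0.18,"fingers":0.5},
  {"dx":0,"dy":0,"dz":0,"turn":-0.17,"fingers":0.5},
  {"dx":0,"dy":0,"dz":0,"turn":0,"fingers":0.5},
])

```text
t: 6.5
tool_pos: [0.6065, 0.0665, 0.2147]
tool_rot: [111.1, 77.8, -82.4]
contact_force: [0.6, -0.8, 1.0]
finger_gap: 0.504
```

```bash
python3 - <<'E'
from h import *
D=np.array([.6162,-.1735]);b=np.radians(-93.6);m=np.array([np.cos(b),np.sin(b)])
go([*(D-.085*m),.148],b+np.pi/2); s=manip.get_state();print(s['t'],s['joints'].round(1),s['finger_gap'],s['contact_force'])
E
```

```text
p [0.6065 0.0665 0.2147] y [-0.238 -0.951  0.198] z [-0.971  0.227 -0.076] tool delta [ 0.0982  0.1309 -0.0447]
turn rad -0.1785
6.5 [   5.    28.6   93.2  -14.4   58.5 -153.8] 0.5035883716130278 [ 0.64506169 -0.76073452  1.0288577 ]
```

Joint 6 reached its range limit and the arm strayed and tilted about 12°. A half turn the other way gives the same grasp, so I unwind by about +2.96 rad.

>>> send_rows([
  {"dx":-0.02,"dy":0,"dz":0,"turn":0.18,"fingers":0.5},
  {"dx":0,"dy":0,"dz":0,"turn":0.18,"fingers":0.5},
  {"dx":0,"dy":0,"dz":0,"turn":0.18,"fingers":0.5},
  {"dx":0,"dy":0,"dz":0,"turn":0.18,"fingers":0.5},
  {"dx":0,"dy":0,"dz":0,"turn":0.18,"fingers":0.5},
  {"dx":0,"dy":0,"dz":0,"turn":0.18,"fingers":0.5},
  {"dx":0,"dy":0,"dz":0,"turn":0.18,"fingers":0.5},
  {"dx":0,"dy":0,"dz":0,"turn":0.18,"fingers":0.5},
  {"dx":0,"dy":0,"dz":0,"turn":0.18,"fingers":0.5},
  {"dx":0,"dy":0,"dz":0,"turn":0.18,"fingers":0.5},
  {"dx":0,"dy":0,"dz":0,"turn":0.18,"fingers":0.5},
  {"dx":0,"dy":0,"dz":0,"turn":0.18,"fingers":0.5},
])

```text
t: 8.0
tool_pos: [0.6099, 0.0599, 0.2405]
tool_rot: [-119.1, 78.1, -81.4]
contact_force: [0.4, 0.1, -0.8]
finger_gap: 0.498
```

>>> send_rows([
  {"dx":0,"dy":0,"dz":0,"turn":0.18,"fingers":0.5},
  {"dx":0,"dy":0,"dz":0,"turn":0.18,"fingers":0.5},
  {"dx":0,"dy":0,"dz":0,"turn":0.18,"fingers":0.5},
  {"dx":0,"dy":0,"dz":0,"turn":0.18,"fingers":0.5},
  {"dx":0,"dy":0,"dz":0,"turn":0,"fingers":0.5},
])

```text
t: 8.62
tool_pos: [0.6115, 0.0547, 0.2429]
tool_rot: [-75.6, 78.3, -80.9]
contact_force: [0.3, 0.0, -0.2]
finger_gap: 0.501
```

```bash
python3 - <<'E'
from h import *
D=np.array([.6162,-.1735]);b=np.radians(-93.6);m=np.array([np.cos(b),np.sin(b)])
go([*(D-.085*m),.236],b+np.pi/2); s=manip.get_state();print(s['t'],s['joints'].round(1),s['finger_gap'],s['contact_force'],tool()[1][:,0])
E
```

```text
p [0.6115 0.0547 0.2429] y [ 0.096  0.976 -0.196] z [ 0.995 -0.088  0.051] tool delta [ 0.0358 -0.1376  0.0222]
turn rad -0.035
8.625 [  3.7  27.1  91.1 -13.3  61.4  15.4] 0.5013495789133138 [ 0.30401849  0.0039578  -0.2340448 ] [ 0.03196964 -0.20035154 -0.97920233]
```

>>> send_rows([
  {"dx":0.009,"dy":-0.034,"dz":0.0055,"turn":-0.01,"fingers":0.5},
  {"dx":0.009,"dy":-0.034,"dz":0.0055,"turn":-0.01,"fingers":0.5},
  {"dx":0.009,"dy":-0.034,"dz":0.0055,"turn":-0.01,"fingers":0.5},
  {"dx":0.009,"dy":-0.034,"dz":0.0055,"turn":-0.01,"fingers":0.5},
  {"dx":0.02,"dy":0.004,"dz":-0.001,"turn":0,"fingers":0.5},
  {"dx":0.02,"dy":0.004,"dz":-0.001,"turn":0,"fingers":0.5},
  {"dx":0.02,"dy":0.004,"dz":-0.001,"turn":0,"fingers":0.5},
  {"dx":0.02,"dy":0.004,"dz":-0.001,"turn":0,"fingers":0.5},
  {"dx":0,"dy":0,"dz":0,"turn":0,"fingers":0.5},
])

```text
t: 9.75
tool_pos: [0.6251, -0.0977, 0.1543]
tool_rot: [-78.7, 78.4, -79.9]
contact_force: [-0.3, 0.5, 0.7]
finger_gap: 0.497
```

```bash
python3 - <<'E'
from h import *
D=np.array([.6162,-.1735]);b=np.radians(-93.6);m=np.array([np.cos(b),np.sin(b)])
go([*(D-.032*m),.147],b+np.pi/2); s=manip.get_state();print(s['t'],s['joints'].round(1),s['finger_gap'],s['contact_force'],tool()[1][:,0], (s['tool_pos'][:2]-D)@m)
p,d=viewer.camera("scene"); cv2.imwrite("pics/s4.png",p[:,:,::-1])
p,d=viewer.camera("side"); cv2.imwrite("pics/s4b.png",p[:,:,::-1])
E
```

```text
p [ 0.6251 -0.0977  0.1543] y [ 0.024  0.98  -0.198] z [ 0.999 -0.017  0.04 ] tool delta [ 0.0156 -0.0417 -0.0064]
turn rad 0.0374
9.75 [-10.6  33.   95.5 -14.7  48.3   0.1] 0.49730038265678783 [-0.32415547  0.5267749   0.66700959] [ 0.03539754 -0.19877022 -0.97940666] -0.07619321752344467
```

View pics/s4.png

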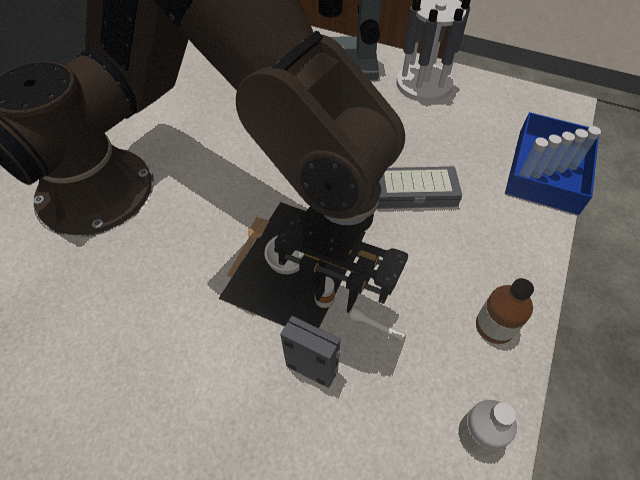

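View pics/s4b.png

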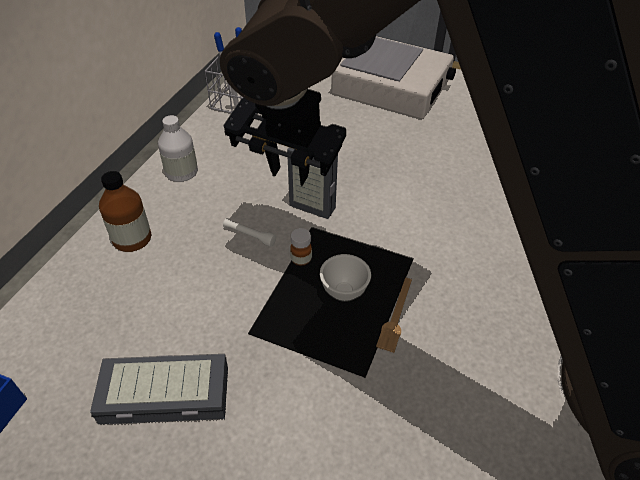

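>>> send_rows([
  {"dx":0.007,"dy":0,"dz":-0.006,"turn":0.037,"fingers":0.5},
  {"dx":0.003,"dy":-0.015,"dz":0,"turn":0,"fingers":0.5},
  {"dx":0.003,"dy":-0.015,"dz":0,"turn":0,"fingers":0.5},
  {"dx":0.0016,"dy":-0.008,"dz":0,"turn":0,"fingers":0.5},
  {"dx":0.0016,"dy":-0.008,"dz":0,"turn":0,"fingers":0.5},
  {"dx":0.0016,"dy":-0.008,"dz":0,"turn":0,"fingers":0.5},
])

```text
t: 10.6
tool_pos: [0.6189, -0.1587, 0.1533]
tool_rot: [-74.4, 78.1, -77.6]
contact_force: [0.2, 1.1, -0.0]
finger_gap: 0.499
```

```bash
python3 - <<'E'
from h import *
D=np.array([.6162,-.1735]);b=np.radians(-93.6);m=np.array([np.cos(b),np.sin(b)])
go([*(D-.032*m),.147],b+np.pi/2); s=manip.get_state();print(s['t'],s['contact_force'], (s['tool_pos'][:2]-D)@m)
p,d=viewer.camera("scene"); cv2.imwrite("pics/s5.png",p[:,:,::-1])
E
```

```text
p [ 0.6189 -0.1587  0.1533] y [ 0.06   0.978 -0.198] z [ 0.997 -0.05   0.055] tool delta [ 0.0027  0.018  -0.0019]
turn rad 0.0014
10.6 [ 0.1575155   1.11387958 -0.00180482] -0.014904471457815533
```

View pics/s5.png

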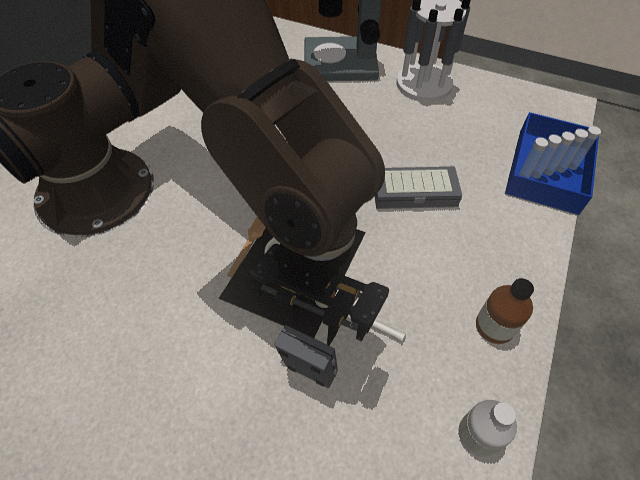

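Fingertips at (333,330) touch the top of the short case and it's leaning. I continue.

>>> send_rows([
  {"dx":0.0016,"dy":-0.008,"dz":0,"turn":0,"fingers":0.5},
  {"dx":0.0016,"dy":-0.008,"dz":0,"turn":0,"fingers":0.5},
  {"dx":0.0016,"dy":-0.008,"dz":0,"turn":0,"fingers":0.5},
  {"dx":0.0016,"dy":-0.008,"dz":0,"turn":0,"fingers":0.5},
  {"dx":0,"dy":0,"dz":0,"turn":0,"fingers":0.5},
  {"dx":0,"dy":0,"dz":0,"turn":0,"fingers":0.5},
  {"dx":0,"dy":0,"dz":0,"turn":0,"fingers":0.5},
  {"dx":0,"dy":0,"dz":0,"turn":0,"fingers":0.5},
])

```text
t: 11.65
tool_pos: [0.6171, -0.1941, 0.1531]
tool_rot: [-74.5, 78.1, -77.7]
contact_force: [0.6, 0.2, 0.4]
finger_gap: 0.498
```

```bash
python3 - <<'E'
from h import *
D=np.array([.6162,-.1735]);b=np.radians(-93.6);m=np.array([np.cos(b),np.sin(b)])
s=manip.get_state();print(s['t'],s['contact_force'], (s['tool_pos'][:2]-D)@m)
p,d=viewer.camera("scene"); cv2.imwrite("pics/s6.png",p[:,:,::-1])
E
```

```text
11.65 [0.58497404 0.16684046 0.38617575] 0.02047170710978588
```

View pics/s6.png

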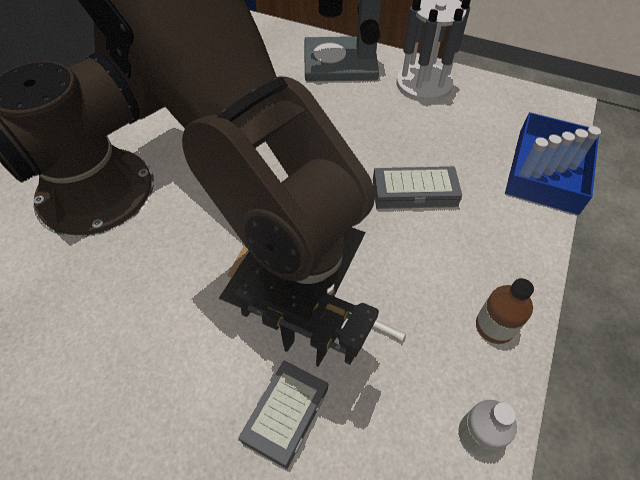

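The short case is down, lid up (sheet at (283,412)). I retract upwards and check everything.

>>> send_rows([
  {"dx":-0.04,"dy":0,"dz":0,"turn":0,"fingers":0.5},
  {"dx":-0.04,"dy":0,"dz":0,"turn":0,"fingers":0.5},
  {"dx":-0.04,"dy":0,"dz":0,"turn":0,"fingers":0.5},
  {"dx":-0.04,"dy":0,"dz":0,"turn":0,"fingers":0.5},
  {"dx":-0.04,"dy":0,"dz":0,"turn":0,"fingers":0.5},
  {"dx":0,"dy":0,"dz":0,"turn":0,"fingers":0.5},
])

```text
t: 12.45
tool_pos: [0.608, -0.1518, 0.3547]
tool_rot: [-74.7, 78.2, -77.8]
contact_force: [-0.9, 0.4, -0.7]
finger_gap: 0.497
```

```bash
python3 - <<'E'
from h import *
np.set_printoptions(suppress=True)
D={}
for n in ["scene","side"]:
    p,d=viewer.camera(n); cv2.imwrite(f"pics/f_{n}.png",p[:,:,::-1]); D[n]=cloud(n,d)
def rep(nm,n,bx,zr):
    a,b,c,d=bx; Q=D[n][b:d,a:c].reshape(-1,3); Q=Q[(Q[:,2]>zr[0])&(Q[:,2]<zr[1])]
    print(nm,len(Q),Q.min(0).round(3),Q.max(0).round(3)); return Q
for nm,n,bx in [("long","side",(85,345,235,430)),("short","scene",(235,355,335,470))]:
    Q=rep(nm,n,bx,(.025,.06)); T=Q[Q[:,2]>.036]; r=cv2.minAreaRect(np.float32(T[:,:2])); print(r,np.median(T[:,2]),np.linalg.lstsq(np.c_[T[:,:2],np.ones(len(T))],T[:,2],rcond=None)[0])
rep("mortar","side",(315,250,378,305),(.012,.1));rep("jar","side",(287,225,315,266),(.012,.1));rep("pestle","scene",(345,303,410,345),(.012,.1))
print(manip.get_state()['t'],manip.get_state()['tool_pos'])
E
```

```text
long 7603 [0.558 0.207 0.025] [0.755 0.36  0.049]
((0.6565858721733093, 0.2823728322982788), (0.18095389008522034, 0.09001863747835159), 26.22369384765625) 0.04303941966011179 [ 0.00425421 -0.00876253  0.0426643 ]
short 5119 [ 0.566 -0.338  0.025] [ 0.661 -0.194  0.044]
((0.6116929054260254, -0.2649359703063965), (0.1399884670972824, 0.08605213463306427), 86.67318725585938) 0.03910072963375961 [-0.00128173  0.00111568  0.04017972]
mortar 1675 [ 0.441 -0.044  0.012] [0.525 0.042 0.055]
jar 630 [ 0.562 -0.058  0.012] [ 0.6   -0.022  0.064]
pestle 506 [ 0.643 -0.07   0.012] [ 0.748 -0.042  0.027]
12.55 [ 0.60724982 -0.15208097  0.35123627]
```

View pics/f_side.png

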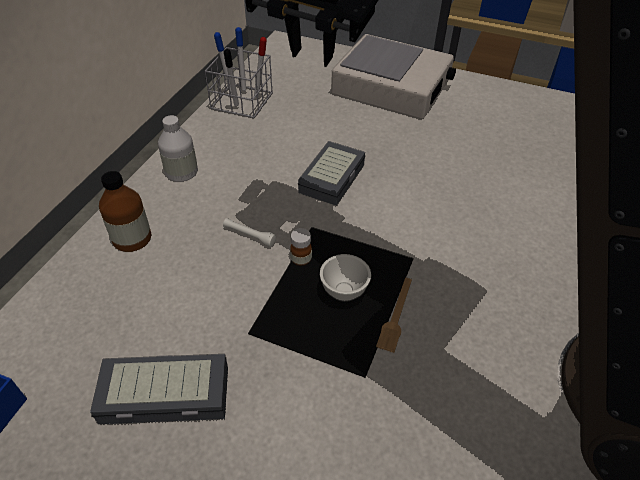

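View pics/f_scene.png

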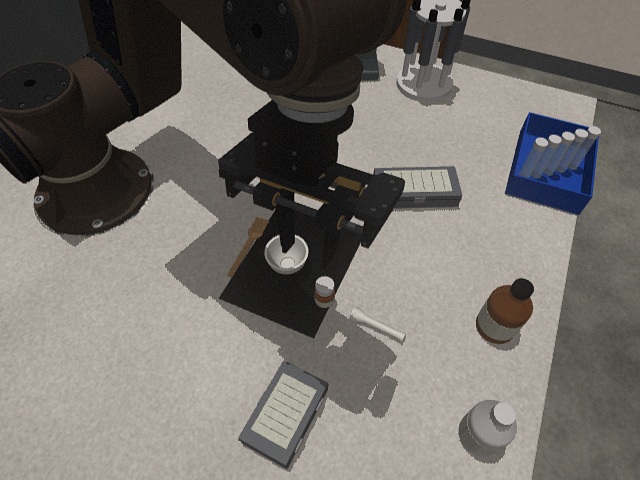

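Both cases lie flat with the lid up: side view (160,385) and (335,168), with top faces at 43 mm and 39 mm. The other objects haven't moved and the robot is clear.

```bash
python3 -c "
from workcell import finish_job; print(finish_job())"
```

```text
the job is handed in; nothing more can be done
None
```

Both slide cases now lie flat on their rubber feet with the white index sheet up. I pushed each one on its lid face near the top with the half-open fingers, never gripping it.

- **Long case:** its top face is level at 43 mm, as expected for lying on its feet. It fell where it stood, in the direction it was pushed, and did not twist.
- **Short case:** its top face is level at 39 mm, also as expected, and it did not twist either.
- **Other objects:** the mortar, jar and pestle measured within about 2 mm of where they started. I checked the spatula only by eye in the pictures, where it looked unmoved.
- **Limits:** the last clock reading before I handed in was about 12.6 s. Every force reading I took was about 1 N, and the robot ended up clear of everything.

**Joint limit:** on the way to the short case, the last joint ran up to the end of its range, reading -153.8° against a limit of -153.87°. The tool drifted and tilted about 12° while still clear of everything. I turned it back the other way and made the second push with that slight tilt.

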